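Set the bao jig one hole longer

ROBOT

A 6-joint arm with a two-finger parallel gripper is mounted at the origin on the work surface. World frame = base frame: x ahead of the robot, y to its left, z up, the work surface at z = 0. Lengths are in m, angles in rad, forces in N, time in s.
With the tool pointing down it reaches from about 0.25 to 0.85 m from the base axis. Payload 12.5 kg.
Tool frame: the origin (TCP) lies between the finger pads; the fingertips stand 17 mm ahead of it and the grasp point (between the pads) lies 2 mm behind it; z points along the fingers, y is the line along which they close (so a half turn about z gives the same grasp; the last joint's range is limited). The gripper opens to 93 mm and grips with 3 to 60 N. Pads are 15 mm wide; open, the fingers measure 128 mm over their backs; the gripper's body (75 mm by 188 mm) begins 65 mm behind the grasp point.
Start: joints at [-1.257, 0.351, 1.652, -0, 1.139, -0.085], TCP at [0.214, -0.507, 0.236] pointing down, gripper open.
Joint ranges: [-2.75, 2.75], [-0.79, 2.1], [0.01, 2.65], [-1.57, 4.71], [0.07, 3.14], [-2.87, 2.87]. Speed limits (rad/s): [2.22, 2.22, 2.79, 3.14, 3.14, 3.14].

INTERFACE

Orientations are given as a unit quaternion [x, y, z, w].
In Python, from rig import env, eyes gives the robot as it stands.
- The arm moves only by the tool play_rows, never from a script. Its argument "steps" is a list of rows, each a list of 7 numbers: the shift along the tool's x, y, z in units of 30 cm (1.0 is 30 cm), then the turn, a rotation vector about the tool's x, y, z in units of 2 rad (1.0 is 2 rad), then the opening, from 0 (shut) to 1 (fully open). A call has exactly 8 rows; each row is the pose to reach, as a shift and turn from the pose commanded when the call began, along the tool's axes at that moment; what a row does not reach only later rows make up. A row lasts 1/8 s, in which the tool goes at most 62.5 mm and 10.7 degrees, less where a joint would pass 70% of its speed; a pose out of reach is approached as far as the arm can. A call with a number of a shift or a turn outside -1 to 1 is refused whole. A call with a gripper value outside its range is refused whole. The fingers move at their own pace and stop on an object; the grip force is fixed at half the most. Time passes only in rows, so rows that repeat a pose let the fingers close, or fill a call up. It gives the time, the measured TCP pose, the force, the opening and the grip force at its end, in the units of the state.
- env.get_state(): the state, without advancing time (a new reading comes with each control period).
- eyes.capture(name): name is "scene" or "top"; returns a dict with "img" (420x560x3 uint8, blue, green, red), "mtx" (3x3 intrinsics, pixels), "cam_to_world" (4x4, takes a point from camera to world coordinates). Camera axes: x right, y down, z forward; pixel columns grow to the right and rows downward; lengths in m; the calibration is good to about 2 mm. A picture is of the moment at which its call begins. There is no depth.
- env.sign_off(): hands the job in; it is judged then, once.
The state is a dict: "time": time; "joint_positions": joint angles; "joint_vel": joint speeds; "tau": joint torques, N m; "tool_pos": TCP position; "orientation": TCP orientation; "wrist_force": force on the tool from outside, world axes, zero at the start; "torque": the same for the moment, N m; "grip_width": finger opening in m; "grasp_force": force on a finger pad.
Only numpy, scipy, OpenCV 4.12 (cv2) and the standard library are available. Lean on these libraries where they do the work, as an engineer would, in place of code of your own. Each camera call takes 0.05 s, during which the arm holds its last target. There are 200 camera calls.

TASK

The next bao board is one hole longer and the bowls are in the way: nest the three turned bowls by size, the small one in the middle one and the middle one in the large one, which stays where it stands. Then pull up the knob of the length stop's lock plunger, slide the stop along the tube to the next hole away from the toggle clamp and push the pin fully home in it. The spring is tired, so finish without letting go: keep gripping the knob and holding the pin home, and leave the other things on the bench alone.

Things in the scene. Friction and masses are not known exactly. Their poses are not given: they have to be found in the camera images.
- bowl_large: Turned dark wood bowl, 160 mm across the rim, 99 mm across the foot, 50 mm high; wall 8 mm, nearly upright in the upper half; inner floor 9 mm above the underside. Origin: centre of the underside, z up. Loose, empty, to the robot's right, clear of the jig. The middle bowl nests in it, its rim then 9 mm above this rim with 20 mm between the walls all round.
- bowl_middle: Turned dark wood bowl, 104 mm across the rim, 64 mm across the foot, 50 mm high; wall 8 mm, nearly upright in the upper half; inner floor 9 mm above the underside. Origin: centre of the underside, z up. Loose, empty, 0.11 kg. It and the small bowl stand on the robot's side of the tube, one each side of the stop arm, either way round. Small one nested: rim 9 mm above this rim, 14 mm between the walls.
- bowl_small: Turned dark wood bowl, 60 mm across the rim, 42 mm across the foot, 50 mm high; wall 8 mm, nearly upright in the upper half; inner floor 9 mm above the underside. Origin: centre of the underside, z up. Loose, empty, 0.055 kg. It can be pinched by the rim or taken across its outside.
- jig: Fixed jig. A square steel tube (40 x 40 mm, top 52 mm above the bench) lies along its y axis, y -235 to +200 mm; origin under the tube's centre line, on the bench. Top face: 15 mm holes at y = 60, 0, -60, -120, -180 mm. Red toggle clamp and curved mahogany end piece at the +y end on the tube's robot (-x) side, x -160 to -35, y 140 to 385 mm, up to 85 mm high. Away from the clamp is -y.
- stop (a joint): Travel of the stop along the tube (m), growing away from the clamp (jig's -y): 0 = its starting hole (jig y = -60 mm), 0.06 = next hole. The stop is a grey sleeve on the tube (52 x 70 mm, 58 mm high) with a flat steel arm 10 mm thick, 10 to 50 mm above the bench, that reaches 158 mm from the tube's centre line towards the robot. Drags with about 2 N. The pin in a hole locks it (play about 2 mm).
- stop_arm (a point): Middle of the stop arm's upper edge, 50 mm above the bench, 98 mm from the tube's centre line towards the robot. Moves with the stop.
- plunger (a joint): Lift of the lock plunger (m): 0 = pin home, 14 mm deep in the hole; above 0.014 the 12 mm round-ended pin is clear of the tube and the stop slides; 0.020 = upper end stop. Lifting takes 3 N at first, 6 N at the top. Let go, the weak spring lowers it only to 6 to 8 mm above home; the rest must be pushed with about 2 N.
- knob_mid (a point): Middle of the plunger's black knob, on its axis: an upright cylinder 31 mm across, from 15 mm below to 16 mm above this point, on top of the stop's sleeve. 104 mm above the bench with the pin home; rises with the plunger. Below it a 12 mm stem, then a 24 mm steel bush whose top is 78 mm above the bench.
- knob: The same knob as a part; origin on the plunger's axis 52 mm below the knob's middle; axes as the jig's.
- sander: Bystander: the yellow battery sander, 115 mm square base, 136 mm tall. Origin: centre of its underside. Not to be disturbed.
- spade_bit: Bystander: the steel spade bit, 155 mm long, lying flat. Origin: centre of its underside. Not to be disturbed.
- tape_measure: Bystander: the green tape measure, 70 x 34 x 66 mm. Origin: centre of its underside. Not to be disturbed.
- bracket_a: Bystander: a grey steel corner bracket, 60 x 40 x 60 mm, the one between the robot and the bowls. Origin: centre of its underside. Not to be disturbed.
- bracket_b: Bystander: the other corner bracket, same size, beyond the large bowl to the right. Origin: centre of its underside. Not to be disturbed.
- glue_bottle: Bystander: a white glue bottle, 60 mm across and 170 mm tall. Origin: centre of its underside. Not to be disturbed.
Mind the look-alikes: they are no part of the job. What is shaped like the bowl_middle but blue or yellow is not meant.

How it is judged:
On the way, in this order (a step that is already met when the one before it is completed fails the run):
1. the bowls are nested, small in middle in large, each flat on the next one's floor, and let go, with the stop not yet moved (horizontal distance between bowl_small and bowl_middle below 0.016 m and z of bowl_small in the frame of bowl_middle between 0.005 and 0.013 m and horizontal distance between bowl_middle and bowl_large below 0.026 m and z of bowl_middle in the frame of bowl_large between 0.005 and 0.013 m and angle between each of bowl_small, bowl_middle, bowl_large's own z axis and vertical below 0.12 rad and distance of bowl_large from where it was at the start of the episode below 0.06 m and contact force between the fingers and bowl_small below 0.2 N and contact force between the fingers and bowl_middle below 0.2 N and contact force between the fingers and bowl_large below 0.2 N and linear speed of each of bowl_small, bowl_middle, bowl_large below 0.05 m/s and value of joint stop below 0.006 m), for 0.2 s.
2. the plunger is pulled clear of the tube with the stop still at its first hole (value of joint plunger above 0.0125 m and value of joint stop below 0.012 m and contact force between the fingers and knob above 0.5 N), for 0.05 s.
At the end, for the whole second after the job is handed in: Bowls nested small in middle in large, flat (centres within 16 and 26 mm, undersides 5 to 13 mm apart, tilt under 7 degrees), the large one within 60 mm of its first place; stop travel 56.5 to 63.5 mm, pin home within 2.5 mm, fingers still on the knob with over 1.5 N (horizontal distance between bowl_small and bowl_middle below 0.016 m and z of bowl_small in the frame of bowl_middle between 0.005 and 0.013 m and horizontal distance between bowl_middle and bowl_large below 0.026 m and z of bowl_middle in the frame of bowl_large between 0.005 and 0.013 m and angle between each of bowl_small, bowl_middle, bowl_large's own z axis and vertical below 0.12 rad and distance of bowl_large from where it was at the start of the episode below 0.06 m and value of joint stop between 0.0565 and 0.0635 m and value of joint plunger below 0.0025 m and contact force between the fingers and knob above 1.5 N and linear speed of each of bowl_small, bowl_middle, bowl_large below 0.03 m/s); the arm keeps its last pose, push and grip.
It fails at once if a bystander (sander, bit, tape measure, bracket, glue bottle) is shifted by more than 30 mm (distance of any of sander, spade_bit, tape_measure, bracket_a, bracket_b, glue_bottle from where it was at the start of the episode above 0.03 m).
It fails at once if a bowl is tipped over (angle between any of bowl_small, bowl_middle, bowl_large's own z axis and vertical above 1 rad).
It also fails if it takes over 69 s, if anything falls off the work surface, if the arm or the gripper's body presses on something with over 40 N, if the wrist force passes 120 N, or if a joint passes its speed limit or range.

## Working session

There is one attempt and no reset: what is moved stays moved. The work goes in short steps, Python scripts to look and compute and a tool call to move; the robot and the scene stay as the last step left them, time stands still between calls to the robot, and variables do not carry over. Pictures are saved under pics/ and viewed, at most 10 in all, crops included, and the job is handed in when it is done.

Besides the shell and the picture viewer there is one more tool, called after "Emit:" by a JSON object that holds its "api" and its "payload", one argument or row to a line. play_rows: Moves the arm, as the interface text tells. Shifts and turns lie within -1 to 1; 1 stands for 30 cm of shift or 2 rad of turn. Its arguments: {"type":"object","properties":{"steps":{"type":"array"}},"required":["steps"]}

```bash
ls; mkdir -p pics; python3 - <<'E'
from rig import env, eyes
import cv2,numpy as np
for n in ("scene","top"):
    c=eyes.capture(n); cv2.imwrite(f"pics/{n}0.png",c["img"]); np.savez(f"pics/{n}0.npz",**c)
    print(n,c["mtx"].tolist(),np.round(c["cam_to_world"],3).tolist())
print(env.get_state())
E
```

```text
pics
scene [[398.5576109278925, 0.0, 283.0595453643431], [0.0, 398.5576109278925, 213.9932643150299], [0.0, 0.0, 1.0]] [[0.656, 0.49, -0.574, 1.207], [0.755, -0.422, 0.503, -0.631], [0.004, -0.763, -0.646, 0.856], [0.0, 0.0, 0.0, 1.0]]
top [[497.8510304497722, 0.0, 271.4596500443041], [0.0, 497.8510304497722, 207.08379203236342], [0.0, 0.0, 1.0]] [[0.006, -0.987, 0.162, 0.289], [-1.0, -0.01, -0.025, -0.024], [0.026, -0.162, -0.987, 1.469], [0.0, 0.0, 0.0, 1.0]]
{'time': 0.1, 'joint_positions': array([-1.25662395e+00,  3.51157526e-01,  1.65235308e+00, -2.99504941e-05,
        1.13908470e+00, -8.46162190e-02]), 'joint_vel': array([-0.00035856,  0.00026478,  0.00026475,  0.00140887, -0.00031217,
        0.0014322 ]), 'tau': array([ 9.35520584e-04, -4.98026025e+01, -2.85702735e+01,  7.01013138e-02,
        2.39121710e-02, -2.38015508e-05]), 'tool_pos': array([ 0.21348623, -0.50656558,  0.23517152]), 'orientation': array([ 9.80185366e-01,  1.98081791e-01, -7.09240175e-05, -4.96473288e-04]), 'wrist_force': array([-0.77458372,  0.45625845,  0.33067263]), 'torque': array([-0.00324507, -0.00089201, -0.0322515 ]), 'grasp_force': 0.0, 'grip_width': 0.09281548110172035}
```

View pics/top0.png

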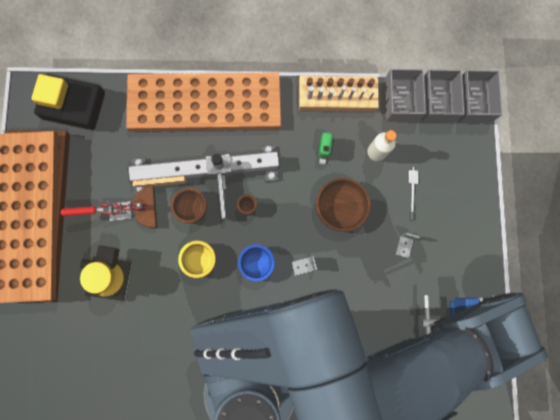

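View pics/scene0.png

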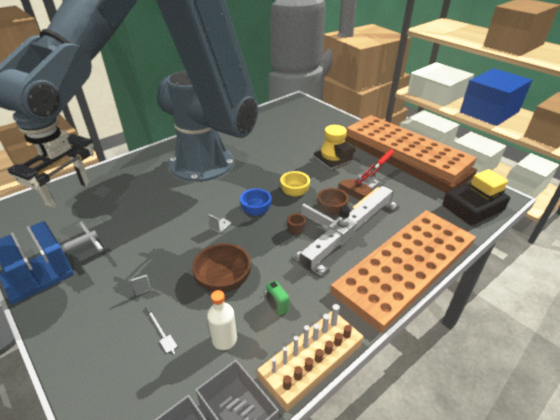

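The top view shows the large bowl at (343,204), the middle one at (188,205), the small one at (247,204), the knob at (217,162) and the tube running from (130,172) to (278,158). The blue and yellow look-alikes and bracket_a sit nearer the robot.

```bash
cat > h.py <<'E'
import numpy as np,cv2
def ray(c,uv,z):
    uv=np.atleast_2d(np.asarray(uv,float)); M=c["cam_to_world"]
    d=(np.linalg.inv(c["mtx"])@np.c_[uv,np.ones(len(uv))].T).T@M[:3,:3].T
    o=M[:3,3]; return o+d*((z-o[2])/d[:,2])[:,None]
def brown(img):
    h=cv2.cvtColor(img,cv2.COLOR_BGR2HSV)
    return (((h[...,0]<16)|(h[...,0]>172))&(h[...,1]>90)&(h[...,2]>25)).astype(np.uint8)*255
def bowls(c,boxes,z=.05):
    m=brown(c["img"]); out=[]
    for x0,y0,x1,y1 in boxes:
        s=np.zeros_like(m); s[y0:y1,x0:x1]=m[y0:y1,x0:x1]
        k=max(cv2.findContours(s,0,cv2.CHAIN_APPROX_NONE)[0],key=cv2.contourArea)
        p=ray(c,cv2.convexHull(k)[:,0],z)[:,:2].astype(np.float32)
        (x,y),r=cv2.minEnclosingCircle(p); out.append((round(x,4),round(y,4),round(r,4)))
    return out
E
python3 - <<'E'
from h import *
c=dict(np.load("pics/top0.npz"))
for b in bowls(c,[(310,170,378,238),(168,183,212,228),(230,190,262,218)]): print(b)
s=dict(np.load("pics/scene0.npz"))
for b in bowls(s,[(185,240,260,295),(314,185,350,215),(280,210,312,236)]): print(b)
h=cv2.cvtColor(c["img"],cv2.COLOR_BGR2HSV)
t=np.zeros((420,560),np.uint8)
t[145:190,120:285]=((h[...,2]>125)&(h[...,1]<45))[145:190,120:285]*255
t=cv2.morphologyEx(t,cv2.MORPH_OPEN,np.ones((5,5)))
k=max(cv2.findContours(t,0,2)[0],key=cv2.contourArea);print("tube",ray(c,cv2.boxPoints(cv2.minAreaRect(k)),.052).round(4).tolist())
# holes 
for nm,cc,x0,y0,x1,y1 in (("top",c,115,135,295,235),("scene",s,260,170,420,280)):
    cv2.imwrite(f"pics/crop_{nm}.png",cv2.resize(cc["img"][y0:y1,x0:x1],None,fx=4.4,fy=4.4,interpolation=2))
im=[cv2.resize(cc["img"][y0:y1,x0:x1],(780,int(780*(y1-y0)/(x1-x0))),interpolation=2)[:300] if 0 else cv2.resize(cc["img"][y0:y1,x0:x1],(w,hh),interpolation=2) for cc,x0,y0,x1,y1,w,hh in ((c,140,140,300,228,440,242),(s,290,185,370,265,320,320))]
H=max(i.shape[0] for i in im)
im=[cv2.copyMakeBorder(i,0,H-i.shape[0],0,0,0) for i in im]
cv2.imwrite("pics/crop.png",np.hstack(im))
E
```

```text
(0.5328, -0.2661, 0.0793)
(0.5254, 0.1807, 0.0513)
(0.53, 0.0133, 0.029)
(0.5498, -0.2773, 0.0917)
(0.5528, 0.1897, 0.0845)
(0.5497, -0.0023, 0.0457)
tube [[0.6584, 0.3609, 0.052], [0.6724, 0.1117, 0.052], [0.6118, 0.1077, 0.052], [0.5982, 0.3553, 0.052]]
```

View pics/crop.png

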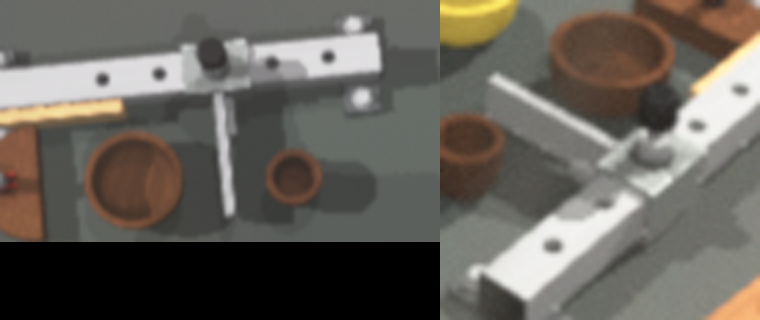

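The crop shows holes at top-view pixels (177.1,168.7), (197.8,166.7), (238.9,162.9) and (259.3,160.7). The knob top is at about (216.7,158.2).

```bash
python3 - <<'E'
from h import *
c=dict(np.load("pics/top0.npz"))
P=ray(c,[(177.1,168.7),(197.8,166.7),(238.9,162.9),(259.3,160.7)],.052)[:,:2]
j=np.array([60,0,-120,-180])/1000
A=np.c_[np.ones(4),j]; X,res,_,_=np.linalg.lstsq(A,P,rcond=None)
print("origin,dir",X.round(4).tolist(),(A@X-P).round(4).tolist(), np.linalg.norm(X[1]))
for y in(-.06,-.12): print(y,X[0]+y*X[1])
print("knobtop",ray(c,(216.7,158.2),.12)); 
print("arm line",ray(c,[(140+219/2.75,140+100/2.75),(140+229/2.75,140+214/2.75)],.05))
h=cv2.cvtColor(c["img"],cv2.COLOR_BGR2HSV)
for lo,hi,b in((20,35,(175,235,220,285)),(105,130,(235,240,280,285))):
    m=np.zeros((420,560),np.uint8);x0,y0,x1,y1=b
    m[y0:y1,x0:x1]=cv2.inRange(h,(lo,100,60),(hi,255,255))[y0:y1,x0:x1]
    k=max(cv2.findContours(m,0,1)[0],key=cv2.contourArea)
    print(cv2.minEnclosingCircle(ray(c,k[:,0],.05)[:,:2].astype(np.float32)))
print("bracket,bottle",ray(c,[(303,265),(388,136)],.06),ray(c,(390,136),.17))
E
```

```text
origin,dir [[0.6387, 0.1565], [-0.1109, 0.9943]] [[-0.0, -0.0001], [-0.0001, 0.0001], [0.0004, 0.0001], [-0.0003, -0.0001]] 1.0004476319302478
-0.06 [0.64538796 0.09682291]
-0.12 [0.65204482 0.03716631]
knobtop [[0.64694006 0.09609416 0.12      ]]
arm line [[0.61118573 0.09251082 0.05      ]
 [0.48948861 0.07937121 0.05      ]]
((0.3718489706516266, 0.1520233452320099), 0.05401167646050453)
((0.3627621531486511, -0.01545730885118246), 0.05346445366740227)
bracket,bottle [[ 0.35585803 -0.14845914  0.06      ]
 [ 0.73669435 -0.40194166  0.06      ]] [[ 0.70182902 -0.37787647  0.17      ]]
```

Emit:
{"api": "play_rows", "payload": {
  "steps": [
    [0.1,-0.1,0,0,0,-0.06,0.5],
    [0.25,-0.25,0,0,0,-0.14,0.5],
    [0.4,-0.4,0,0,0,-0.22,0.5],
    [0.55,-0.55,0,0,0,-0.31,0.5],
    [0.7,-0.7,0,0,0,-0.4,0.5],
    [0.85,-0.85,0,0,0,-0.49,0.5],
    [0.95,-0.95,0,0,0,-0.56,0.5],
    [1,-1,0,0,0,-0.586,0.5]
  ]
}}

```text
time: 1.1
tool_pos: [0.3739, -0.1118, 0.2356]
orientation: [0.705, 0.709, 0.0, -0.0]
wrist_force: [1.3, -0.6, 0.7]
grip_width: 0.0464
grasp_force: 0.0
```

Emit:
{"api": "play_rows", "payload": {
  "steps": [
    [0.1,0.035,0,0,0,0,0.5],
    [0.25,0.09,0,0,0,0,0.5],
    [0.4,0.14,0,0,0,0,0.5],
    [0.56,0.2,0.07,0,0,0,0.5],
    [0.72,0.26,0.14,0,0,0,0.5],
    [0.87,0.31,0.21,0,0,0,0.5],
    [0.96,0.34,0.26,0,0,0,0.5],
    [0.977,0.345,0.28,0,0,0,0.5]
  ]
}}

```text
time: 2.1
tool_pos: [0.4767, 0.1802, 0.1505]
orientation: [0.706, 0.708, -0.001, -0.0]
wrist_force: [-0.2, -1.0, -0.8]
grip_width: 0.0462
grasp_force: 0.0
```

Emit:
{"api": "play_rows", "payload": {
  "steps": [
    [0,0,0.06,0,0,0,0.5],
    [0,0,0.14,0,0,0,0.5],
    [0,0,0.22,0,0,0,0.5],
    [0,0,0.29,0,0,0,0.5],
    [0,0,0.32,0,0,0,0.5],
    [0,0,0.32,0,0,0,0.5],
    [0,0,0.32,0,0,0,0],
    [0,0,0.32,0,0,0,0]
  ]
}}

```text
time: 3.1
tool_pos: [0.4774, 0.1793, 0.0563]
orientation: [0.707, 0.707, 0.001, 0.0]
wrist_force: [-0.0, 0.0, -0.3]
grip_width: 0.0308
grasp_force: 0.0
```

Emit:
{"api": "play_rows", "payload": {
  "steps": [
    [0,0,0,0,0,0,0],
    [0,0,0,0,0,0,0],
    [0,0,-0.01,0,0,0,0],
    [0,0,-0.03,0,0,0,0],
    [0,0,-0.07,0,0,0,0],
    [0,0,-0.12,0,0,0,0],
    [0,0,-0.17,0,0,0,0],
    [0,0,-0.2,0,0,0,0]
  ]
}}

```text
time: 4.1
tool_pos: [0.4774, 0.1793, 0.117]
orientation: [0.707, 0.707, 0.001, 0.0]
wrist_force: [-0.2, -0.9, -2.2]
grip_width: 0.0086
grasp_force: 31.1
```

```bash
python3 - <<'E'
from rig import env, eyes
import cv2
c=eyes.capture("scene"); cv2.imwrite("pics/g1.png",cv2.resize(c["img"][60:300,170:450],None,fx=2.5,fy=2.5))
print(env.get_state()["tool_pos"])
E
```

```text
[0.47774878 0.17946131 0.11765753]
```

View pics/g1.png

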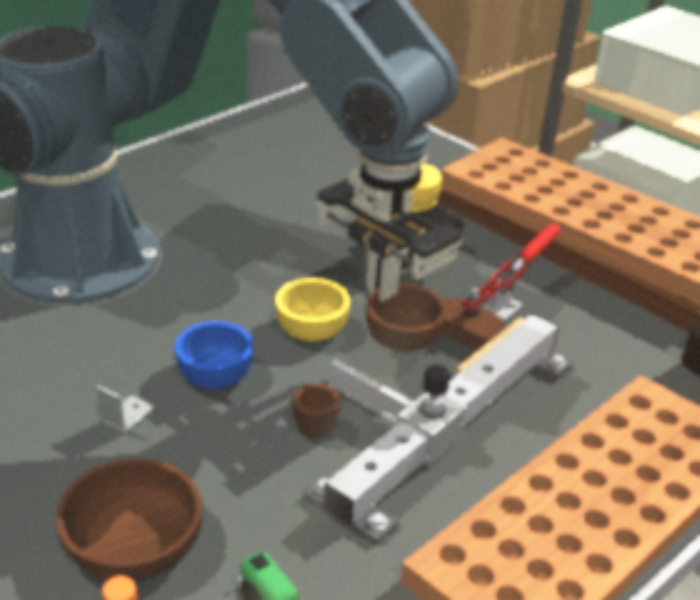

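The middle bowl hangs level from the gripper near crop pixel (405,315). I'm carrying it to the large bowl.

Emit:
{"api": "play_rows", "payload": {
  "steps": [
    [0,0,-0.08,0,0,0,0],
    [-0.07,0,-0.13,0,0,0,0],
    [-0.2,0,-0.15,0,0,0,0],
    [-0.36,0.01,-0.15,0,0,0,0],
    [-0.53,0.02,-0.15,0,0,0,0],
    [-0.7,0.03,-0.15,0,0,0,0],
    [-0.86,0.04,-0.15,0,0,0,0],
    [-1,0.04,-0.15,0,0,0,0]
  ]
}}

```text
time: 5.15
tool_pos: [0.4889, -0.1225, 0.1606]
orientation: [0.707, 0.707, -0.0, -0.0]
wrist_force: [-0.0, -0.7, -2.3]
grip_width: 0.0087
grasp_force: 31.1
```

Emit:
{"api": "play_rows", "payload": {
  "steps": [
    [-0.12,0,0,0,0,0,0],
    [-0.25,0,0,0,0,0,0],
    [-0.37,0,0,0,0,0,0],
    [-0.46,0,0,0,0,0,0],
    [-0.49,0,0,0,0,0,0],
    [-0.49,0,0.04,0,0,0,0],
    [-0.49,0,0.1,0,0,0,0],
    [-0.49,0,0.12,0,0,0,0]
  ]
}}

```text
time: 6.15
tool_pos: [0.4884, -0.2665, 0.1227]
orientation: [0.707, 0.707, -0.0, -0.001]
wrist_force: [0.1, -0.1, -0.6]
grip_width: 0.0085
grasp_force: 31.1
```

Emit:
{"api": "play_rows", "payload": {
  "steps": [
    [0,0.005,0.04,0,0,0,0],
    [0,0.005,0.09,0,0,0,0],
    [0,0.005,0.13,0,0,0,0],
    [0,0.005,0.16,0,0,0,0],
    [0,0.005,0.18,0,0,0,0],
    [0,0.005,0.19,0,0,0,0],
    [0,0.005,0.19,0,0,0,0],
    [0,0.005,0.19,0,0,0,0]
  ]
}}

```text
time: 7.15
tool_pos: [0.4907, -0.2679, 0.0679]
orientation: [0.707, 0.707, 0.0, 0.0]
wrist_force: [0.2, 0.5, -1.2]
grip_width: 0.0086
grasp_force: 31.1
```

Lower 2 mm more, release a little, then rise.

Emit:
{"api": "play_rows", "payload": {
  "steps": [
    [0,0,0.008,0,0,0,0],
    [0,0,0.008,0,0,0,0],
    [0,0,0.008,0,0,0,0.17],
    [0,0,0.008,0,0,0,0.17],
    [0,0,-0.02,0,0,0,0.17],
    [0,0,-0.08,0,0,0,0.17],
    [0,0,-0.18,0,0,0,0.3],
    [0,0,-0.3,0,0,0,0.6]
  ]
}}

```text
time: 8.15
tool_pos: [0.4905, -0.2677, 0.1596]
orientation: [0.707, 0.707, 0.0, 0.0]
wrist_force: [-0.5, -0.4, 0.3]
grip_width: 0.0311
grasp_force: 0.0
```

Emit:
{"api": "play_rows", "payload": {
  "steps": [
    [0.08,0,-0.02,0,0,0,1],
    [0.22,0.03,-0.02,0,0,0,1],
    [0.38,0.06,-0.02,0,0,0,1],
    [0.54,0.09,-0.02,0,0,0,1],
    [0.7,0.11,0,0,0,0,1],
    [0.85,0.13,0.05,0,0,0,1],
    [0.93,0.132,0.1,0,0,0,1],
    [0.937,0.132,0.12,0,0,0,1]
  ]
}}

```text
time: 9.15
tool_pos: [0.529, 0.0154, 0.1207]
orientation: [0.706, 0.708, -0.001, -0.001]
wrist_force: [-0.9, -0.3, -0.1]
grip_width: 0.0928
grasp_force: 0.0
```

```bash
python3 - <<'E'
from rig import env, eyes
import cv2,numpy as np
from h import *
c=eyes.capture("scene"); t=eyes.capture("top")
a=cv2.resize(c["img"][150:330,150:350],(400,360)); b=cv2.resize(t["img"][120:300,200:400],(400,360))
cv2.imwrite("pics/n1.png",np.hstack([a,b]))
print(env.get_state()["tool_pos"], bowls(t,[(310,165,378,238)],.05))
E
```

```text
[0.52944363 0.01368867 0.12113614] [(0.5328, -0.2668, 0.0789)]
```

View pics/n1.png

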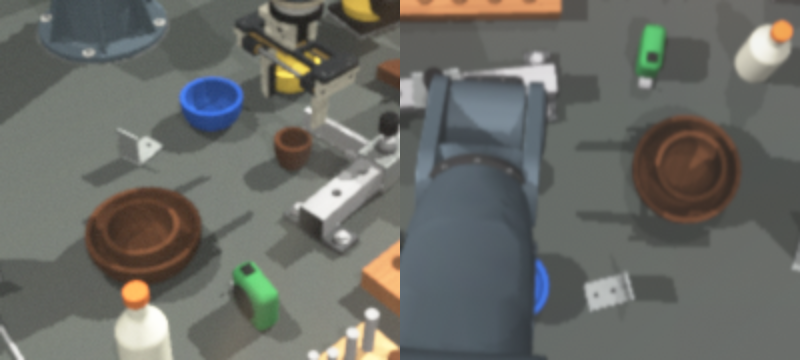

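The right panel shows the middle bowl seated inside the large one, with its rim centre near (691,165), and the large bowl hasn't moved. The gripper is above the small bowl.

Emit:
{"api": "play_rows", "payload": {
  "steps": [
    [0,0.002,0.04,0,0,0,1],
    [0,0.002,0.1,0,0,0,1],
    [0,0.002,0.16,0,0,0,1],
    [0,0.002,0.195,0,0,0,1],
    [0,0.002,0.207,0,0,0,1],
    [0,0.002,0.207,0,0,0,1],
    [0,0.002,0.207,0,0,0,0.4],
    [0,0.002,0.207,0,0,0,0.4]
  ]
}}

```text
time: 10.25
tool_pos: [0.531, 0.0133, 0.0599]
orientation: [0.707, 0.707, 0.0, 0.0]
wrist_force: [-0.7, -0.2, 0.2]
grip_width: 0.0776
grasp_force: 0.0
```

Emit:
{"api": "play_rows", "payload": {
  "steps": [
    [0,0,0,0,0,0,0.4],
    [0,0,0,0,0,0,0.4],
    [0,0,-0.01,0,0,0,0.4],
    [0,0,-0.03,0,0,0,0.4],
    [0,0,-0.07,0,0,0,0.4],
    [0,0,-0.12,0,0,0,0.4],
    [0,0,-0.17,0,0,0,0.4],
    [0,0,-0.2,0,0,0,0.4]
  ]
}}

```text
time: 11.25
tool_pos: [0.5311, 0.0133, 0.1209]
orientation: [0.707, 0.707, 0.0, 0.001]
wrist_force: [0.3, 0.2, -0.6]
grip_width: 0.0587
grasp_force: 29.7
```

```bash
python3 - <<'E'
from rig import env, eyes
import cv2,numpy as np
from h import *
c=eyes.capture("scene"); t=eyes.capture("top")
a=cv2.resize(c["img"][130:280,220:370],(400,400)); b=cv2.resize(t["img"][165:240,305:380],(400,400),interpolation=2)
cv2.imwrite("pics/n2.png",np.hstack([a,b])); np.savez("pics/t2.npz",**t)
E
```

```text
(no output)
```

View pics/n2.png

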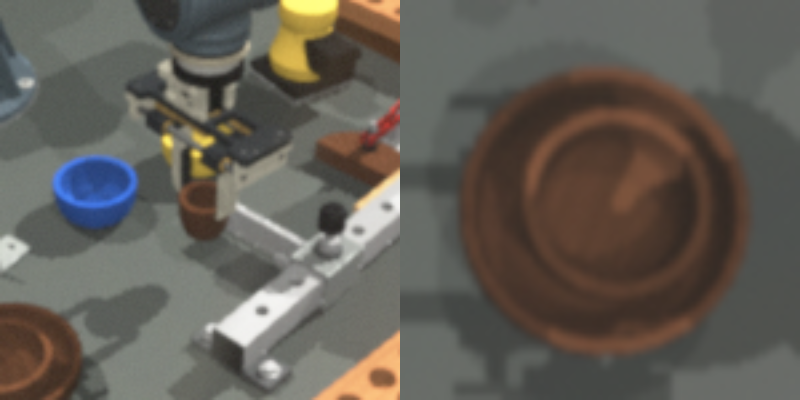

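The small bowl hangs upright between the fingers. The middle bowl's rim spans x 523–710 and y 107–298 in the right panel, so its centre is at pixel (345.6,203.0) in the top view.

```bash
python3 - <<'E'
from rig import env
from h import *
c=dict(np.load("pics/t2.npz"))
m=ray(c,(345.2,202.6),.059)[0]; print("middle",m); p=env.get_state()["tool_pos"]
print(p,(m-p)/.3)
E
```

```text
middle [ 0.53579471 -0.2714004   0.059     ]
[0.53127008 0.01330256 0.1207351 ] [ 0.01508211 -0.94900986 -0.20578368]
```

Emit:
{"api": "play_rows", "payload": {
  "steps": [
    [0,0,-0.08,0,0,0,0.4],
    [-0.06,0,-0.13,0,0,0,0.4],
    [-0.19,0,-0.15,0,0,0,0.4],
    [-0.35,0.01,-0.15,0,0,0,0.4],
    [-0.52,0.02,-0.15,0,0,0,0.4],
    [-0.69,0.02,-0.15,0,0,0,0.4],
    [-0.85,0.02,-0.15,0,0,0,0.4],
    [-0.943,0.02,-0.15,0,0,0,0.4]
  ]
}}

```text
time: 12.35
tool_pos: [0.5358, -0.2729, 0.1642]
orientation: [0.708, 0.706, -0.0, -0.0]
wrist_force: [0.2, -0.2, -0.0]
grip_width: 0.0581
grasp_force: 29.7
```

Emit:
{"api": "play_rows", "payload": {
  "steps": [
    [0,0,0,0,0,0,0.4],
    [0,0,0,0,0,0,0.4],
    [0,0,0.04,0,0,0,0.4],
    [0,0,0.09,0,0,0,0.4],
    [0,0,0.14,0,0,0,0.4],
    [0,0,0.18,0,0,0,0.4],
    [0,0,0.2,0,0,0,0.4],
    [0,0,0.2,0,0,0,0.4]
  ]
}}

```text
time: 13.35
tool_pos: [0.5367, -0.2695, 0.1042]
orientation: [0.707, 0.707, -0.0, -0.0]
wrist_force: [-0.0, 0.0, -0.7]
grip_width: 0.0584
grasp_force: 29.7
```

Emit:
{"api": "play_rows", "payload": {
  "steps": [
    [0,0,0.03,0,0,0,0.4],
    [0,0,0.055,0,0,0,0.4],
    [0,0,0.075,0,0,0,0.4],
    [0,0,0.086,0,0,0,0.4],
    [0,0,0.086,0,0,0,0.4],
    [0,0,0.086,0,0,0,0.9],
    [0,0,0.086,0,0,0,0.9],
    [0,0,0.086,0,0,0,0.9]
  ]
}}

```text
time: 14.35
tool_pos: [0.5368, -0.2696, 0.0789]
orientation: [0.707, 0.707, 0.0, 0.0]
wrist_force: [-0.2, 1.2, -0.1]
grip_width: 0.0818
grasp_force: 0.0
```

Emit:
{"api": "play_rows", "payload": {
  "steps": [
    [0,0,-0.01,0,0,0,1],
    [0,0,-0.05,0,0,0,1],
    [0,0,-0.1,0,0,0,1],
    [0,0,-0.17,0,0,0,1],
    [0.1,0.02,-0.24,0,0,0,1],
    [0.22,0.05,-0.3,0,0,0,1],
    [0.34,0.09,-0.33,0,0,0,1],
    [0.4,0.1,-0.33,0,0,0,1]
  ]
}}

```text
time: 15.35
tool_pos: [0.5675, -0.1483, 0.1793]
orientation: [0.707, 0.708, 0.001, 0.001]
wrist_force: [0.2, 0.5, 0.3]
grip_width: 0.0929
grasp_force: 0.0
```

```bash
python3 - <<'E'
from rig import env, eyes
import cv2,numpy as np
c=eyes.capture("scene"); t=eyes.capture("top")
a=cv2.resize(c["img"][220:320,170:270],(400,400)); b=cv2.resize(t["img"][165:240,305:380],(400,400),interpolation=2)
cv2.imwrite("pics/n3.png",np.hstack([a,b]))
print(env.get_state()["tool_pos"])
E
```

```text
[ 0.56674559 -0.14847156  0.17793135]
```

View pics/n3.png

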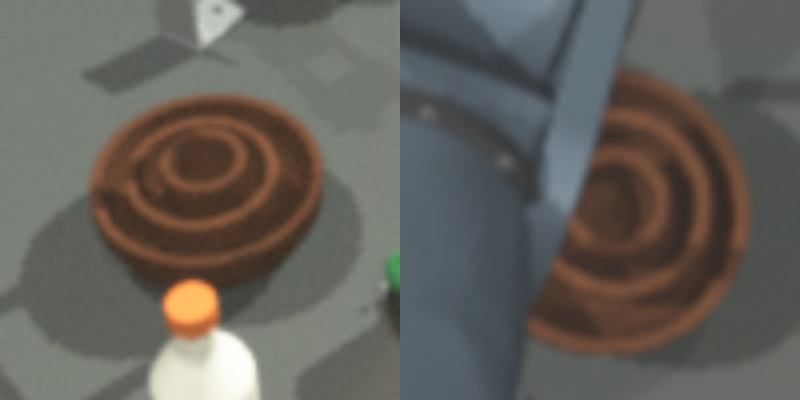

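All three bowls are nested concentrically and flat: both panels show concentric rims. Next I move to the knob.

Emit:
{"api": "play_rows", "payload": {
  "steps": [
    [0.08,0.02,-0.01,0,0,0,0.8],
    [0.2,0.06,-0.01,0,0,0,0.8],
    [0.35,0.11,-0.01,0,0,0,0.8],
    [0.5,0.16,-0.01,0,0,0,0.8],
    [0.64,0.21,-0.01,0,0,0,0.8],
    [0.75,0.25,-0.01,0,0,0,0.8],
    [0.817,0.264,-0.01,0,0,0,0.8],
    [0.817,0.264,-0.01,0,0,0,0.8]
  ]
}}

```text
time: 16.45
tool_pos: [0.6458, 0.0954, 0.1803]
orientation: [0.707, 0.707, -0.0, -0.0]
wrist_force: [-0.1, -0.8, -0.2]
grip_width: 0.0746
grasp_force: 0.0
```

Emit:
{"api": "play_rows", "payload": {
  "steps": [
    [0,0,0.02,0,0,0,0.8],
    [0,0,0.07,0,0,0,0.8],
    [0,0,0.13,0,0,0,0.8],
    [0,0,0.19,0,0,0,0.8],
    [0,0,0.23,0,0,0,0.8],
    [0,0,0.247,0,0,0,0.8],
    [0,0,0.247,0,0,0,0.8],
    [0,0,0.247,0,0,0,0.8]
  ]
}}

```text
time: 17.45
tool_pos: [0.6463, 0.0956, 0.1072]
orientation: [0.707, 0.707, 0.0, 0.0]
wrist_force: [-0.8, -0.1, 0.4]
grip_width: 0.0743
grasp_force: 0.0
```

Emit:
{"api": "play_rows", "payload": {
  "steps": [
    [0.003,0,0,0,0,0,0.8],
    [0.003,0,0,0,0,0,0],
    [0.003,0,0,0,0,0,0],
    [0.003,0,0,0,0,0,0],
    [0.003,0,0,0,0,0,0],
    [0.003,0,0,0,0,0,0],
    [0.003,0,0,0,0,0,0],
    [0.003,0,0,0,0,0,0]
  ]
}}

```text
time: 18.45
tool_pos: [0.6475, 0.0964, 0.1072]
orientation: [0.707, 0.707, 0.002, 0.001]
wrist_force: [8.2, 0.3, -1.6]
grip_width: 0.03
grasp_force: 30.0
```

Emit:
{"api": "play_rows", "payload": {
  "steps": [
    [0,0,-0.01,0,0,0,0],
    [0,0,-0.02,0,0,0,0],
    [0,0,-0.03,0,0,0,0],
    [0,0,-0.04,0,0,0,0],
    [0,0,-0.05,0,0,0,0],
    [0,0,-0.06,0,0,0,0],
    [0,0,-0.06,0,0,0,0],
    [0,0,-0.06,0,0,0,0]
  ]
}}

```text
time: 19.45
tool_pos: [0.6475, 0.0964, 0.1252]
orientation: [0.707, 0.707, 0.002, 0.001]
wrist_force: [7.6, -0.5, -1.4]
grip_width: 0.0304
grasp_force: 30.0
```

```bash
python3 - <<'E'
from rig import env, eyes
import cv2,numpy as np
c=eyes.capture("scene"); im=c["img"][130:270,280:420]
a=cv2.resize(im,(580,580),interpolation=2)
cv2.imwrite("pics/k1.png",a); s=env.get_state(); print(s["tool_pos"],s["wrist_force"],s["grasp_force"])
E
```

```text
[0.64746323 0.09641089 0.12518071] [ 8.0022586   0.08040296 -1.57451393] 29.99913436244242
```

View pics/k1.png

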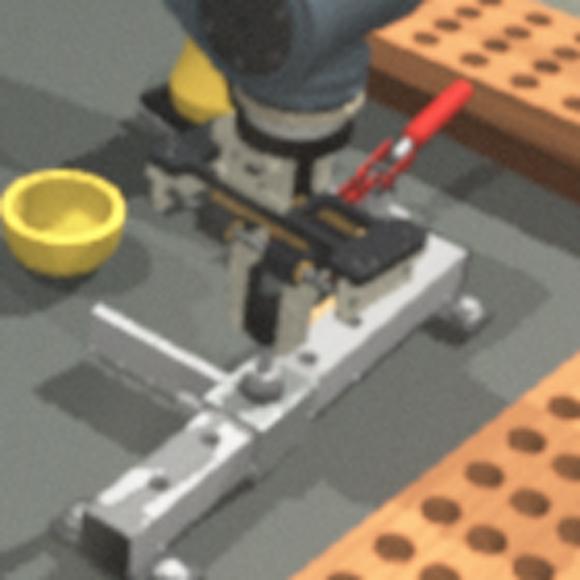

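The dark knob is between the fingers, with bare stem showing below it at (265,360), so the plunger looks raised. I'll try a short slide first.

Emit:
{"api": "play_rows", "payload": {
  "steps": [
    [-0.005,0.001,-0.002,0,0,0,0],
    [-0.01,0.001,-0.002,0,0,0,0],
    [-0.015,0.002,-0.002,0,0,0,0],
    [-0.02,0.002,-0.002,0,0,0,0],
    [-0.027,0.003,-0.002,0,0,0,0],
    [-0.033,0.004,-0.002,0,0,0,0],
    [-0.033,0.004,-0.002,0,0,0,0],
    [-0.033,0.004,-0.002,0,0,0,0]
  ]
}}

```text
time: 20.5
tool_pos: [0.6486, 0.0867, 0.1254]
orientation: [0.707, 0.707, 0.002, 0.001]
wrist_force: [9.0, 2.0, -3.7]
grip_width: 0.03
grasp_force: 30.0
```

Drag is 2 N, so it slides freely.

Emit:
{"api": "play_rows", "payload": {
  "steps": [
    [-0.02,0.002,0,0,0,0,0],
    [-0.045,0.005,0,0,0,0,0],
    [-0.07,0.008,0,0,0,0,0],
    [-0.095,0.011,0,0,0,0,0],
    [-0.12,0.013,0,0,0,0,0],
    [-0.145,0.016,0,0,0,0,0],
    [-0.166,0.018,0,0,0,0,0],
    [-0.166,0.018,0,0,0,0,0]
  ]
}}

```text
time: 21.5
tool_pos: [0.6544, 0.0364, 0.1254]
orientation: [0.707, 0.707, 0.002, 0.002]
wrist_force: [10.7, -0.5, -5.3]
grip_width: 0.0306
grasp_force: 30.0
```

Emit:
{"api": "play_rows", "payload": {
  "steps": [
    [0,0,0.01,0,0,0,0],
    [0,0,0.02,0,0,0,0],
    [0,0,0.03,0,0,0,0],
    [0,0,0.04,0,0,0,0],
    [0,0,0.05,0,0,0,0],
    [0,0,0.06,0,0,0,0],
    [0,0,0.066,0,0,0,0],
    [0,0,0.066,0,0,0,0]
  ]
}}

```text
time: 22.5
tool_pos: [0.6544, 0.0365, 0.1062]
orientation: [0.707, 0.707, 0.002, 0.002]
wrist_force: [9.3, -1.3, -1.7]
grip_width: 0.0301
grasp_force: 30.0
```

Emit:
{"api": "play_rows", "payload": {
  "steps": [
    [0,0,0.003,0,0,0,0],
    [0,0,0.005,0,0,0,0],
    [0,0,0.007,0,0,0,0],
    [0,0,0.008,0,0,0,0],
    [0,0,0.01,0,0,0,0],
    [0,0,0.01,0,0,0,0],
    [0,0,0.01,0,0,0,0],
    [0,0,0.01,0,0,0,0]
  ]
}}

```text
time: 23.5
tool_pos: [0.6547, 0.0365, 0.1058]
orientation: [0.707, 0.707, 0.002, 0.002]
wrist_force: [0.1, -1.5, 21.2]
grip_width: 0.0299
grasp_force: 30.0
```

It hits a hard stop at about the original home height. One last look before handing in.

```bash
python3 - <<'E'
from rig import env, eyes
import cv2,numpy as np
c=eyes.capture("scene"); 
cv2.imwrite("pics/k2.png",np.hstack([cv2.resize(c["img"][150:290,270:410],(400,400),interpolation=2),cv2.resize(c["img"][190:330,160:300],(400,400),interpolation=2)])); s=env.get_state(); print(s["tool_pos"],s["wrist_force"],s["grasp_force"])
E
```

```text
[0.65464825 0.03650423 0.10578907] [-0.83106171 -1.58496574 20.02500287] 30.00416029652115
```

View pics/k2.png

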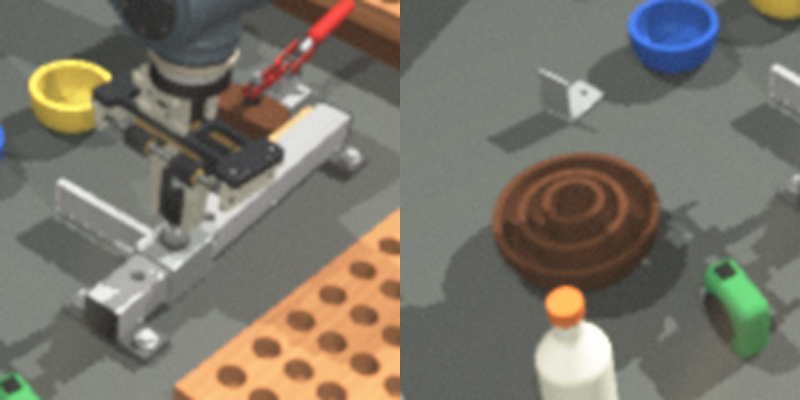

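The stop sits on the next hole, with one free hole left at (138,275). The knob is down close to the bush and the bowls are nested.

```bash
python3 -c "
from rig import env
print(env.sign_off())"
```

```text
the job is handed in; nothing more can be done
None
```

I handed the job in at about 23.5 s (no verdict came back): the three bowls are nested, the stop has moved about 60 mm to the next hole, and the pin is pressed against a hard stop at home height with the knob still gripped at 30 N.

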